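# UV-treat the capped culture bottles

### The arm

A 7-joint arm with a two-finger parallel gripper is mounted at the origin on the work surface. World frame = base frame: x ahead of the robot, y to its left, z up, the work surface at z = 0. Lengths are in m, angles in rad, forces in N, time in s.
With the tool pointing down it reaches from about 0.35 to 0.9 m from the base axis. Payload 19.9 kg.
Tool frame: the origin (TCP) lies midway between the tips of the shut fingers; the grasp point (between the pads) lies 19 mm behind it (bot.hold_point_z is the distance from the TCP to the grasp point, in m); z points along the fingers, y is the line along which they close (so a half turn about z gives the same grasp; the last joint's range is limited). The gripper opens to 94 mm and grips with 3 to 60 N. Pads are 16 mm wide; open, the fingers measure 119 mm over their backs; the gripper's body (75 mm by 177 mm) begins 78 mm behind the grasp point.
Start: joints at [1.22, 0.417, -0.01, 1.614, 0.005, 1.111, -0.053], TCP at [0.191, -0.595, 0.205] pointing down, gripper open.
Joint ranges: [-2.81, 2.81], [-0.39, 2.02], [-1.27, 1.25], [0.06, 2.57], [-1.19, 4.33], [0.19, 2], [-2.82, 2.82]. Speed limits (rad/s): [1.89, 1.89, 2.39, 2.39, 3.01, 3.01, 3.01].

### API

Orientations are given as [roll, pitch, yaw] about the fixed x, y, z axes, in that order (R = Rz(yaw) Ry(pitch) Rx(roll)).
In Python, from station import bot gives the robot as it stands. The module is installed in compiled form; this text tells all that it offers.
- The arm moves only by the tool arm_command, never from a script. Its argument "commands" is a list of rows, each a list of 5 numbers: the opening, from 0 (shut) to 1 (fully open), then the shift along the tool's x, y, z in m, then the turn about the tool's z in rad. A call has 1 to 20 rows; each row shifts and turns the commanded pose from where the row before left it, along the tool's axes as they then stand; what a row does not reach is not made up. A row lasts 1/12 s, in which the tool goes at most 41.7 mm and 7.16 degrees, less where a joint would pass 70% of its speed; a pose out of reach is approached as far as the arm can. A call with a gripper value outside its range is refused whole. The fingers move at their own pace and stop on an object; the grip force is fixed at half the most. Time passes only in rows, so rows that do not move let the fingers close. It gives the time, the measured TCP pose, the force, the opening and the grip force at its end, in the units of the state.
- bot.read_state(): the state, without advancing time (a new reading comes with each control period).
- bot.grab_frame(name): name is "scene" or "top"; returns a dict with "frame" (480x640x3 uint8, red, green, blue), "fovy" (degrees; the focal length in pixels is half the picture's height over the tangent of half this angle, whatever the lens; pixels are square), "cx", "cy" (the principal point, pixels), "pose" (4x4, takes a point from camera to world coordinates). Camera axes: x right, y down, z forward; pixel columns grow to the right and rows downward; lengths in m; the calibration is good to about 2 mm. A picture is of the moment at which its call begins. There is no depth.
- bot.sign_off(): hands the job in; it is judged then, once.
The state is a dict: "time": time; "joints": joint angles; "joint_velocities": joint speeds; "joint_torque": joint torques, N m; "position": TCP position; "eef_rot": TCP orientation; "wrist_force": force on the tool from outside, world axes, zero at the start; "torque": the same for the moment, N m; "width": finger opening in m; "finger_force": force on a finger pad.
Only numpy, scipy, OpenCV 4.12 (cv2) and the standard library are available. Lean on these libraries where they do the work, as an engineer would, in place of code of your own. Each camera call takes 0.05 s, during which the arm holds its last target. There are 200 camera calls.

### The job

Pull the UV cabinet's tray right out to its stop and stand each colour-capped bottle from the blue board upright in the pocket of its own colour, in the order red, yellow, green, blue (some may be missing: leave their pockets empty), then push the tray fully home. Then pull the lamp knob on the control box straight out to its stop, leave it on for at least ten seconds and push it fully in again; the lamp may be on only while the tray is home. Leave the bottles in the shut cabinet and everything else on the bench where it is.

Things in the scene. Friction and masses are not known exactly. Their poses are not given: they have to be found in the camera images.
- uv_cabinet: Stainless UV cabinet with a clear roof, 240 deep (x) x 300 wide (y) x 136 mm high, fixed to the bench. Origin at the centre of its underside, z up; its front, with the tray, looks along its own -x.
- tray (a joint): How far the tray is pulled out of the cabinet along the cabinet's own -x: 0 = fully home, 0.130 m = at its stop. Slides with about 1.5 N of friction and stays where it is left.
- tray_handle (a point): Centre of the tray's handle: an upright round bar 11 mm thick and 56 mm tall, 35 mm in front of the tray's front panel, 93 mm above the bench and 43 mm below the cabinet's roof. Moves with the tray; axes as the cabinet's. The panel is 12 mm thick, its top edge 127 mm above the bench.
- lamp_knob (a joint): How far the lamp knob is pulled out along its own axis: 0 = fully in (off), 0.025 m = fully out (on, at its stop). Moves against about 4 N of friction and stays where it is left.
- knob_head (a point): Middle of the black round head (36 mm across, 26 mm thick, outer face 11 mm further out) of the lamp's push-pull knob, on the sloping top of the white control box (120 x 100 x 110 mm high), left or right of the cabinet. z is the pull direction, out of the box, leaning 0.45 rad from vertical towards the box's own -x; y lies level. When in, this point is 35 mm above the sloping face.
- pocket1 (a point): Centre of the floor of pocket 1 of the tray (marked red and with 1 dot; leftmost, at the cabinet's own +y side). Square, 60 mm wide inside, 64 mm apart in a row, walls 30 mm high; the front panel rises 104 mm above this floor, 32 mm in front of this point. Under the roof until the tray is out. Axes as the cabinet's.
- pocket2 (a point): Centre of the floor of pocket 2 of the tray (marked yellow and with 2 dots; second from the left). Square, 60 mm wide inside, 64 mm apart in a row, walls 30 mm high; the front panel rises 104 mm above this floor, 32 mm in front of this point. Under the roof until the tray is out. Axes as the cabinet's.
- pocket3 (a point): Centre of the floor of pocket 3 of the tray (marked green and with 3 dots; third from the left). Square, 60 mm wide inside, 64 mm apart in a row, walls 30 mm high; the front panel rises 104 mm above this floor, 32 mm in front of this point. Under the roof until the tray is out. Axes as the cabinet's.
- pocket4 (a point): Centre of the floor of pocket 4 of the tray (marked blue and with 4 dots; rightmost, at the cabinet's own -y side). Square, 60 mm wide inside, 64 mm apart in a row, walls 30 mm high; the front panel rises 104 mm above this floor, 32 mm in front of this point. Under the roof until the tray is out. Axes as the cabinet's.
- bottle_red_center (a point): Centre, half-way up, of the sample bottle with the red cap: 95 mm tall, 60 to 130 g; body 44 mm across up to 50 mm, with a heavy steel foot, so it stands firmly; the cap is a cylinder 26 mm across from 58 to 95 mm above the base, so its middle is 29 mm above this point. z points from base to cap. Starts upright on the flat blue board (180 x 180 x 4 mm), which may be left or right. May be absent.
- bottle_yellow_center (a point): Centre, half-way up, of the sample bottle with the yellow cap: 95 mm tall, 60 to 130 g; body 44 mm across up to 50 mm, with a heavy steel foot, so it stands firmly; the cap is a cylinder 26 mm across from 58 to 95 mm above the base, so its middle is 29 mm above this point. z points from base to cap. Starts upright on the flat blue board (180 x 180 x 4 mm), which may be left or right. May be absent.
- bottle_green_center (a point): Centre, half-way up, of the sample bottle with the green cap: 95 mm tall, 60 to 130 g; body 44 mm across up to 50 mm, with a heavy steel foot, so it stands firmly; the cap is a cylinder 26 mm across from 58 to 95 mm above the base, so its middle is 29 mm above this point. z points from base to cap. Starts upright on the flat blue board (180 x 180 x 4 mm), which may be left or right. May be absent.
- bottle_blue_center (a point): Centre, half-way up, of the sample bottle with the blue cap: 95 mm tall, 60 to 130 g; body 44 mm across up to 50 mm, with a heavy steel foot, so it stands firmly; the cap is a cylinder 26 mm across from 58 to 95 mm above the base, so its middle is 29 mm above this point. z points from base to cap. Starts upright on the flat blue board (180 x 180 x 4 mm), which may be left or right. May be absent.
- spare_bottle: Bystander, to be left alone: plain white bottle (95 mm, white cap) standing in the steel basket.
- small_jar: Bystander, to be left alone: squat jar standing in the basket.
- jar_lid: Bystander, to be left alone: aluminium jar lid, 64 mm across, lying flat near the robot.
- spatula: Bystander, to be left alone: spatula, 180 mm, lying near the robot.
- beaker: Bystander, to be left alone: glass beaker, 90 mm high, at the left edge.
- spray: Bystander, to be left alone: white spray bottle, 170 mm, at the right edge.
- salt_jar: Bystander, to be left alone: salt jar, 100 mm high, at the right edge.
- thermometer: Bystander, to be left alone: orange thermometer, 160 mm, lying at the left edge.

How it is judged:
By the outcome, as a careful person would: the job done as asked, in the order asked, and still so for the second after the job is handed in, with the robot touching nothing.
Of bottle_red, bottle_yellow, bottle_green, bottle_blue only 2 to 4 are there at a start; the rules pass over those that are not, and their reading is None.
At some moment in a run one of bottle_red, bottle_yellow, bottle_green, bottle_blue may be knocked a few centimetres aside while the robot is not near it.
Once in a run the grip may slacken for a moment while it holds something.
It also fails if it takes over 210 s, if anything falls off the work surface, if the arm or the gripper's body presses on something with over 40 N, if the wrist force passes 120 N, or if a joint passes its speed limit or range.

## Working session

There is one attempt and no reset: what is moved stays moved. The work goes in short steps, Python scripts to look and compute and a tool call to move; the robot and the scene stay as the last step left them, time stands still between calls to the robot, and variables do not carry over. Pictures are saved under pics/ and viewed, at most 14 in all, crops included, and the job is handed in when it is done.

Besides the shell and the picture viewer there is one more tool, called after "Call:" as name(argument=value, ...), one argument or row to a line, values as JSON. arm_command: Moves the arm, as the interface text tells. Its arguments: {"type":"object","properties":{"commands":{"type":"array","items":{"type":"array","items":{"type":"number"}}}},"required":["commands"]}

```bash
mkdir -p pics; cat > h.py <<'E'
import numpy as np, cv2
from station import bot
from scipy.spatial.transform import Rotation as R
def grab(n,save=None):
    g=bot.grab_frame(n); 
    if save: cv2.imwrite('pics/'+save,g['frame'][:,:,::-1])
    return g
def ray(g,u,v):
    f=240/np.tan(np.radians(g['fovy'])/2)
    d=np.array([(u-g['cx'])/f,(v-g['cy'])/f,1.])
    P=np.array(g['pose']); return P[:3,3],P[:3,:3]@d
def onz(g,u,v,z):
    o,d=ray(g,u,v); return o+d*(z-o[2])/d[2]
def proj(g,p):
    f=240/np.tan(np.radians(g['fovy'])/2)
    P=np.array(g['pose']); c=P[:3,:3].T@(np.array(p)-P[:3,3]); return np.array([g['cx']+f*c[0]/c[2],g['cy']+f*c[1]/c[2]])
def tri(g1,p1,g2,p2):
    o1,d1=ray(g1,*p1);o2,d2=ray(g2,*p2)
    A=np.stack([d1,-d2],1);s=np.linalg.lstsq(A,o2-o1,rcond=None)[0]
    a,b=o1+s[0]*d1,o2+s[1]*d2
    return (a+b)/2,np.linalg.norm(a-b)
E
python3 - <<'E'
from h import *
for n in('scene','top'):
    g=grab(n,n+'0.png');print(n,g['fovy'],g['cx'],g['cy'],np.round(g['pose'],3).tolist())
s=bot.read_state();print(s)
E
```

```text
scene 54.907897560083846 324.2889863696941 235.2406588188546 [[0.524, 0.634, -0.569, 1.289], [0.852, -0.404, 0.334, -0.417], [-0.018, -0.659, -0.752, 1.031], [0.0, 0.0, 0.0, 1.0]]
top 54.80863337064197 314.4063178626939 234.78713826626972 [[0.007, -0.997, 0.077, 0.484], [-1.0, -0.007, 0.011, -0.001], [-0.01, -0.077, -0.997, 1.393], [0.0, 0.0, 0.0, 1.0]]
{'time': 0.1, 'joints': array([ 1.21945852,  0.41793203, -0.01031875,  1.61408006,  0.00470183,
        1.11068147, -0.05300411]), 'joint_velocities': array([ 6.97530297e-04, -1.33490804e-03,  4.24021139e-04, -2.09600146e-03,
        9.41998428e-04, -6.24860100e-05, -1.15120557e-03]), 'joint_torque': array([ 2.87050738e-03, -8.52582693e+01,  6.40960224e-01, -4.26694643e+01,
       -4.88087547e-02,  1.64639053e-02,  1.10761939e-04]), 'position': array([ 0.19046638, -0.5949351 ,  0.20489094]), 'eef_rot': array([-3.14051856e+00,  7.95899050e-05,  3.09856800e-01]), 'wrist_force': array([ 0.17847435, -0.41488622,  0.49076435]), 'torque': array([ 0.00186851, -0.0211393 , -0.02031797]), 'finger_force': 0.0, 'width': 0.09399688920098387}
```

View pics/scene0.png

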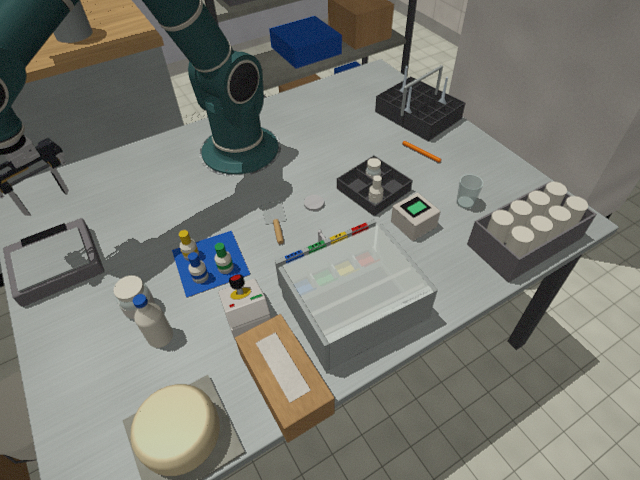

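View pics/top0.png

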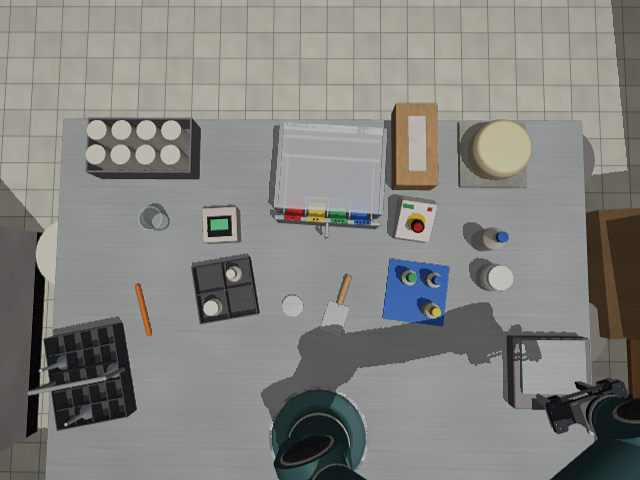

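The scene shows yellow, green and blue bottles on the blue board (red is absent). In the top view they are at about (432,311), (409,277) and (432,279). The tray panel with its colour marks is at (285-375,216), the handle at (325,230) and the knob at (417,227).

```bash
python3 - <<'E'
from h import *
a=cv2.imread('pics/top0.png')[110:340,260:460]
b=cv2.imread('pics/scene0.png')[200:360,160:450]
a=cv2.resize(a,None,fx=2.6,fy=2.6,interpolation=3)
cv2.imwrite('pics/c1.png',a)
cv2.imwrite('pics/c2.png',cv2.resize(b,None,fx=2.7,fy=2.7,interpolation=3))
E
```

```text
(no output)
```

View pics/c1.png

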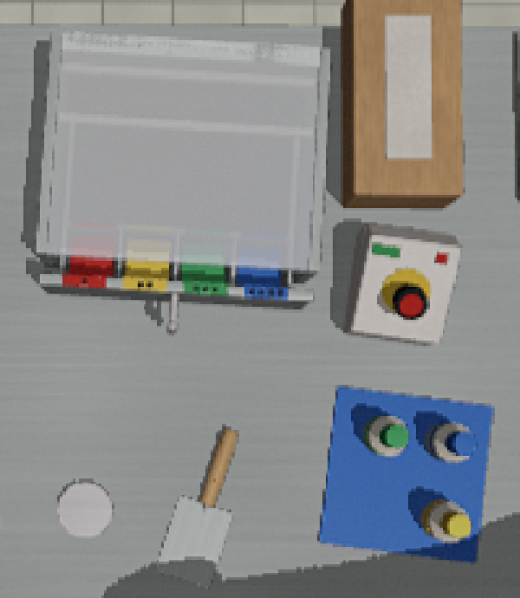

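View pics/c2.png

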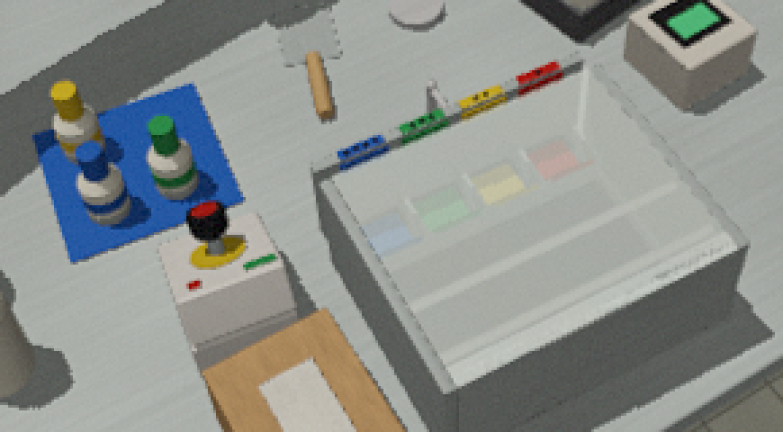

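```bash
cat >> h.py <<'E'
HUE={'red':[(0,8),(172,180)],'yellow':[(20,34)],'green':[(50,85)],'blue':[(100,125)]}
def blob(g,color,box,smin=110,vmin=50):
    h=cv2.cvtColor(g['frame'],cv2.COLOR_RGB2HSV);m=np.zeros(h.shape[:2],np.uint8)
    for a,b in HUE[color]: m|=cv2.inRange(h,(a,smin,vmin),(b,255,255))
    k=np.zeros_like(m);x0,y0,x1,y1=box;k[y0:y1,x0:x1]=m[y0:y1,x0:x1]
    n,l,s,c=cv2.connectedComponentsWithStats(k)
    return sorted([(int(s[i,4]),np.round(c[i],1).tolist(),s[i,:4].tolist()) for i in range(1,n)],reverse=True)[:3]
E
python3 - <<'E'
from h import *
t=grab('top');s=grab('scene')
for c in('yellow','green','red'):
    print(c,blob(t,c,(383,190,450,330)),blob(s,c,(160,225,260,330)))
C=lambda x,y:(260+x/2.6,110+y/2.6)
for n,p,z in [('panelL',(42,281),.127),('panelR',(313,295),.127),('roofFL',(38,257),.136),('roofFR',(318,273),.136),('roofBL',(62,35),.136),('roofBR',(328,47),.136),('handle',(172,330),.065),('handle top',(173,300),.121),('boxfl',(352,334),.08),('boxfr',(440,344),.08),('boxbl',(366,225),.11),('boxbr',(459,238),.11),
 ('ycap',(456,525),.099),('gcap',(394,436),.099),('bcap',(461,443),.099),('knobface',(410,304),.13)]:
    q=C(*p);print(n,np.round(q,1),np.round(onz(t,*q,z),4))
S=lambda x,y:(160+x/2.7,200+y/2.7)
for n,a,b in [('y',(456,525),(65,90)),('g',(394,436),(162,123)),('b',(461,443),(90,148)),('knob',(410,304),(205,210))]:
    p,e=tri(t,C(*a),s,S(*b));print(n,np.round(p,4),round(e,4))
E
```

```text
yellow [(133, [414.5, 218.9], [407, 213, 18, 16]), (89, [434.7, 311.3], [429, 307, 12, 10]), (17, [424.2, 307.9], [423, 303, 6, 12])] [(136, [240.3, 293.5], [230, 288, 21, 11]), (133, [184.4, 236.8], [179, 230, 12, 15]), (17, [185.1, 253.9], [182, 252, 7, 5])]
green [(65, [412.0, 277.5], [408, 274, 9, 8]), (34, [407.7, 205.9], [403, 204, 11, 5]), (1, [402.0, 272.0], [402, 272, 1, 1])] [(119, [220.1, 249.5], [215, 243, 11, 15]), (43, [224.9, 265.9], [217, 261, 15, 8]), (18, [254.8, 296.7], [250, 295, 10, 5])]
red [(71, [417.6, 227.0], [413, 223, 10, 9]), (13, [429.3, 209.1], [427, 208, 5, 3])] [(47, [235.3, 277.4], [230, 275, 11, 6]), (11, [231.3, 305.0], [229, 304, 5, 3])]
panelL [276.2 218.1] [0.6264 0.1186 0.127 ]
panelR [380.4 223.5] [ 0.6134 -0.1677  0.127 ]
roofFL [274.6 208.8] [0.6508 0.1223 0.136 ]
roofFR [382.3 215. ] [ 0.6357 -0.1719  0.136 ]
roofBL [283.8 123.5] [0.8897 0.1    0.136 ]
roofBR [386.2 128.1] [ 0.8778 -0.1834  0.136 ]
handle [326.2 236.9] [ 0.5798 -0.0201  0.065 ]
handle top [326.5 225.4] [ 0.6077 -0.0202  0.121 ]
boxfl [395.4 238.5] [ 0.5757 -0.2163  0.08  ]
boxfr [429.2 242.3] [ 0.5654 -0.3119  0.08  ]
boxbl [400.8 196.5] [ 0.691  -0.2271  0.11  ]
boxbr [436.5 201.5] [ 0.6775 -0.3265  0.11  ]
ycap [435.4 311.9] [ 0.3719 -0.3222  0.099 ]
gcap [411.5 277.7] [ 0.4654 -0.2573  0.099 ]
bcap [437.3 280.4] [ 0.4585 -0.3286  0.099 ]
knobface [417.7 226.9] [ 0.6042 -0.2691  0.13  ]
y [ 0.3724 -0.3207  0.0991] 0.003
g [ 0.4661 -0.2555  0.1   ] 0.0034
b [ 0.4591 -0.3267  0.1011] 0.0028
knob [ 0.6053 -0.2681  0.1266] 0.0038
```

Call:
arm_command(
  commands=[
    [1, 0, 0, -0.01, 0.12],
    [1, 0, 0, -0.01, 0.12],
    [1, 0, 0, -0.01, 0.12],
  ],
)

```text
time: 0.45
position: [0.1904, -0.5951, 0.2356]
eef_rot: [-3.141, 0.0, -0.056]
wrist_force: [0.3, 1.4, -0.5]
width: 0.094
finger_force: 0.0
```

```bash
cat > go.py <<'E'
from h import *
import sys
x,y,z,w=map(float,sys.argv[1:5])
s=bot.read_state();r=R.from_euler('xyz',s['eef_rot'])
d=r.inv().apply(np.array([x,y,z])-s['position'])
print('t',round(s['time'],2),'pos',np.round(s['position'],4),'rpy',np.round(s['eef_rot'],3),'F',np.round(s['wrist_force'],1),'w',round(s['width'],4),round(s['finger_force'],1))
a=s['eef_rot'][2]-w
r2=r*R.from_euler('z',a)
print('turn',round((a+np.pi)%(2*np.pi)-np.pi,3),'shift',np.round(d,4),'after turn',np.round(r2.inv().apply(np.array([x,y,z])-s['position']),4))
E
python3 go.py .58 -.021 .22 -.05
```

```text
t 0.45 pos [ 0.1904 -0.5951  0.2356] rpy [-3.141  0.    -0.056] F [ 0.3  1.4 -0.5] w 0.094 0.0
turn -0.006 shift [ 0.3568 -0.5951  0.0159] after turn [ 0.3604 -0.5928  0.0159]
```

Call:
arm_command(
  commands=[
    [1, 0.018, -0.03, 0, 0],
    [1, 0.018, -0.03, 0, 0],
    [1, 0.018, -0.03, 0, 0],
    [1, 0.018, -0.03, 0, 0],
    [1, 0.018, -0.03, 0, 0],
    [1, 0.018, -0.03, 0, 0],
    [1, 0.018, -0.03, 0, 0],
    [1, 0.018, -0.03, 0, 0],
    [1, 0.018, -0.03, 0, 0],
    [1, 0.018, -0.03, 0, 0],
    [1, 0.018, -0.03, 0, 0],
    [1, 0.018, -0.03, 0, 0],
    [1, 0.018, -0.03, 0, 0],
    [1, 0.018, -0.03, 0, 0],
    [1, 0.018, -0.03, 0, 0],
    [1, 0.018, -0.03, 0, 0],
    [1, 0.018, -0.03, 0, 0],
    [1, 0.018, -0.03, 0, 0],
    [1, 0.018, -0.03, 0, 0],
    [1, 0.018, -0.025, 0, 0],
  ],
)

```text
time: 2.12
position: [0.5806, -0.0167, 0.2354]
eef_rot: [-3.141, 0.0, -0.049]
wrist_force: [1.1, 0.3, 0.2]
width: 0.0939
finger_force: 0.0
```

```bash
python3 go.py .58 -.021 .074 -.05; python3 - <<'E'
from h import *
g=grab('scene');a=g['frame'][180:330,230:430,::-1];cv2.imwrite('pics/c3.png',cv2.resize(a,None,fx=3.5,fy=3.5,interpolation=3))
E
```

```text
t 2.12 pos [ 0.5806 -0.0167  0.2354] rpy [-3.141  0.    -0.049] F [1.1 0.3 0.2] w 0.0939 0.0
turn 0.001 shift [-0.0004  0.0044  0.1614] after turn [-0.0004  0.0044  0.1614]
```

View pics/c3.png

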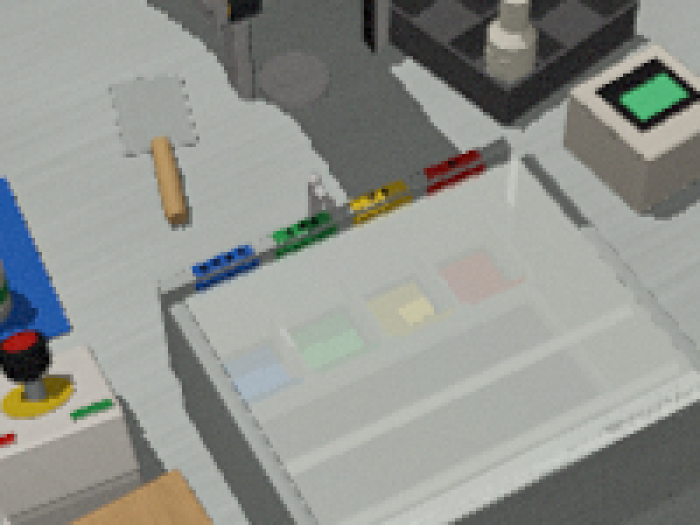

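The handle's top is at crop (318,182), i.e. scene pixel (321,232); the open fingers hang above it. I'll check its position against the top view, then go down.

```bash
python3 - <<'E'
from h import *
g=grab('scene');print(onz(g,320.9,232.3,.119))
E
```

```text
[ 0.58508084 -0.01278936  0.119     ]
```

Call:
arm_command(
  commands=[
    [1, 0, 0.004, 0.02, 0],
    [1, 0, 0, 0.02, 0],
    [1, 0, 0, 0.02, 0],
    [1, 0, 0, 0.02, 0],
    [1, 0, 0, 0.02, 0],
    [1, 0, 0, 0.02, 0],
    [1, 0, 0, 0.02, 0],
    [1, 0, 0, 0.02, 0],
    [1, 0, 0, 0, 0],
    [0, 0, 0, 0, 0],
    [0, 0, 0, 0, 0],
    [0, 0, 0, 0, 0],
    [0, 0, 0, 0, 0],
    [0, 0, 0, 0, 0],
    [0, 0, 0, 0, 0],
  ],
)

```text
time: 3.47
position: [0.5799, -0.0231, 0.076]
eef_rot: [3.142, -0.001, -0.05]
wrist_force: [-0.5, 0.3, -0.1]
width: 0.0568
finger_force: 0.0
```

Call:
arm_command(
  commands=[
    [0, 0, 0, 0, 0],
    [0, 0, 0, 0, 0],
    [0, 0, 0, 0, 0],
    [0, 0, 0, 0, 0],
    [0, 0, 0, 0, 0],
    [0, 0, 0, 0, 0],
    [0, 0, 0, 0, 0],
    [0, 0, 0, 0, 0],
  ],
)

```text
time: 4.13
position: [0.58, -0.0171, 0.0754]
eef_rot: [-3.136, -0.001, -0.045]
wrist_force: [2.3, 27.4, -4.5]
width: 0.0106
finger_force: 30.0
```

Call:
arm_command(
  commands=[
    [0, 0, -0.003, 0, 0],
    [0, 0, -0.002, 0, 0],
    [0, -0.005, 0, 0, 0],
    [0, -0.01, 0, 0, 0],
    [0, -0.01, 0, 0, 0],
    [0, -0.01, 0, 0, 0],
    [0, -0.01, 0, 0, 0],
    [0, -0.01, 0, 0, 0],
    [0, -0.01, 0, 0, 0],
    [0, -0.01, 0, 0, 0],
    [0, -0.01, 0, 0, 0],
    [0, -0.01, 0, 0, 0],
    [0, -0.01, 0, 0, 0],
    [0, -0.01, 0, 0, 0],
    [0, -0.01, 0, 0, 0],
    [0, -0.006, 0, 0, 0],
    [0, -0.004, 0, 0, 0],
    [0, 0, 0, 0, 0],
  ],
)

```text
time: 5.63
position: [0.4445, -0.0117, 0.0755]
eef_rot: [3.141, 0.0, -0.051]
wrist_force: [0.5, -0.6, 1.1]
width: 0.0004
finger_force: 0.0
```

```bash
python3 - <<'E'
from h import *
g=grab('top');a=g['frame'][110:340,260:460,::-1];cv2.imwrite('pics/c4.png',cv2.resize(a,None,fx=2.6,fy=2.6,interpolation=3))
E
```

```text
(no output)
```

View pics/c4.png

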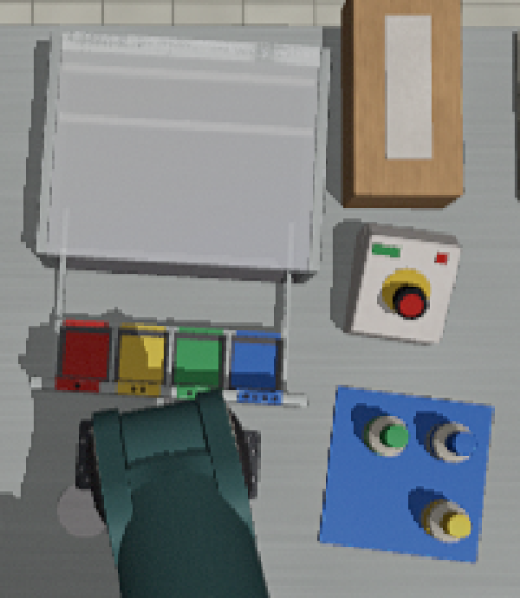

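The tray is about 95 mm out (panel edge from crop (35,382) to (307,402)), and the grip slipped off before the stop. I'll measure where it is and regrasp.

```bash
python3 - <<'E'
from h import *
t=grab('top')
C=lambda x,y:(260+x/2.6,110+y/2.6)
for p in [(35,382),(307,402)]:print(onz(t,*C(*p),.127))
for c in('red','yellow','green','blue'):print(c,blob(t,c,(280,225,374,272)))
E
python3 go.py .48 -.012 .074 -.05
```

```text
[0.51955861 0.12453172 0.127     ]
[ 0.50064428 -0.1610706   0.127     ]
red [(386, [291.8, 248.5], [281, 237, 21, 24]), (42, [292.9, 234.0], [285, 233, 17, 3])]
yellow [(386, [313.7, 250.0], [305, 239, 19, 24]), (28, [315.2, 235.4], [307, 234, 16, 3])]
green [(324, [335.3, 250.3], [327, 240, 18, 24]), (25, [336.2, 236.6], [329, 236, 16, 3])]
blue [(382, [357.7, 252.9], [349, 242, 19, 24]), (37, [359.4, 238.2], [351, 237, 17, 4])]
t 5.73 pos [ 0.4454 -0.0116  0.0755] rpy [ 3.141 -0.    -0.051] F [ 0.2  0.9 -0.2] w 0.0004 0.0
turn -0.001 shift [ 0.0346 -0.0013  0.0015] after turn [ 0.0346 -0.0013  0.0015]
```

Call:
arm_command(
  commands=[
    [1, 0, 0, 0, 0],
    [1, 0, 0, 0, 0],
    [1, 0, 0, 0, 0],
    [1, 0, 0, 0, 0],
    [1, 0, 0, 0, 0],
    [1, 0, 0, 0, 0],
    [1, 0.01, 0, 0, 0],
    [1, 0.01, 0, 0, 0],
    [1, 0.01, 0, 0, 0],
    [0, 0, 0, 0, 0],
    [0, 0, 0, 0, 0],
    [0, 0, 0, 0, 0],
    [0, 0, 0, 0, 0],
    [0, 0, 0, 0, 0],
    [0, 0, 0, 0, 0],
    [0, 0, 0, 0, 0],
    [0, 0, 0, 0, 0],
    [0, 0, 0, 0, 0],
    [0, 0, 0, 0, 0],
    [0, 0, 0, 0, 0],
  ],
)

```text
time: 7.4
position: [0.4752, -0.011, 0.0755]
eef_rot: [-3.14, -0.0, -0.049]
wrist_force: [0.0, 11.6, -0.3]
width: 0.0105
finger_force: 30.0
```

Call:
arm_command(
  commands=[
    [0, -0.003, -0.001, 0, 0],
    [0, -0.003, -0.001, 0, 0],
    [0, -0.003, 0, 0, 0],
    [0, -0.003, 0, 0, 0],
    [0, -0.003, 0, 0, 0],
    [0, -0.003, 0, 0, 0],
    [0, -0.001, 0, 0, 0],
  ],
)

```text
time: 7.98
position: [0.4563, -0.0099, 0.0757]
eef_rot: [3.142, -0.001, -0.05]
wrist_force: [-0.5, -0.3, -0.3]
width: 0.0008
finger_force: 0.0
```

```bash
python3 - <<'E'
from h import *
t=grab('top')
for c in('red','yellow','green','blue'):print(c,blob(t,c,(280,225,374,275)))
s=grab('scene');a=s['frame'][160:310,240:440,::-1];cv2.imwrite('pics/c5.png',cv2.resize(a,None,fx=3.5,fy=3.5,interpolation=3))
E
```

```text
red [(386, [291.8, 248.4], [281, 237, 21, 24]), (29, [292.4, 233.8], [285, 233, 17, 3])]
yellow [(380, [313.8, 249.8], [305, 239, 19, 23]), (31, [315.5, 235.3], [307, 234, 17, 3])]
green [(252, [335.3, 247.9], [327, 240, 18, 18]), (26, [336.5, 236.6], [329, 236, 16, 3]), (2, [329.5, 258.0], [329, 258, 2, 1])]
blue [(381, [357.8, 252.7], [349, 241, 20, 25]), (34, [359.0, 238.0], [351, 237, 17, 3])]
```

View pics/c5.png

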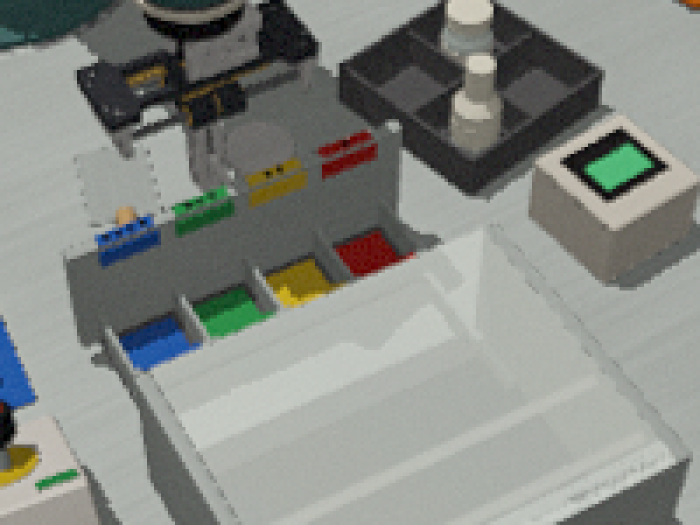

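The tray did not move during the second pull (pocket blobs unchanged), which suggests it's at its stop. I'll regrip and confirm with a small measured pull.

Call:
arm_command(
  commands=[
    [1, 0, 0, 0, 0],
    [1, 0, 0, 0, 0],
    [1, 0, 0, 0, 0],
    [1, 0, 0, 0, 0],
    [1, 0, 0, 0, 0],
    [1, 0.007, 0, 0, 0],
    [1, 0.007, 0, 0, 0],
    [1, 0.007, 0, 0, 0],
    [1, 0, 0, 0, 0],
    [0, 0, 0, 0, 0],
    [0, 0, 0, 0, 0],
    [0, 0, 0, 0, 0],
    [0, 0, 0, 0, 0],
    [0, 0, 0, 0, 0],
    [0, 0, 0, 0, 0],
    [0, 0, 0, 0, 0],
    [0, 0, 0, 0, 0],
    [0, 0, 0, 0, 0],
    [0, 0, 0, 0, 0],
    [0, 0, 0, 0, 0],
  ],
)

```text
time: 9.75
position: [0.4772, -0.0111, 0.0755]
eef_rot: [3.141, 0.0, -0.05]
wrist_force: [-1.8, -2.9, 1.2]
width: 0.0107
finger_force: 30.0
```

Call:
arm_command(
  commands=[
    [0, -0.001, 0, 0, 0],
    [0, -0.001, 0, 0, 0],
    [0, -0.001, 0, 0, 0],
    [0, 0, 0, 0, 0],
  ],
)

```text
time: 10.08
position: [0.4767, -0.011, 0.0757]
eef_rot: [-3.141, -0.005, -0.051]
wrist_force: [20.0, -4.5, -20.7]
width: 0.0102
finger_force: 30.0
```

Call:
arm_command(
  commands=[
    [1, 0.003, 0, 0, 0],
    [1, 0, 0, 0, 0],
    [1, 0, 0, 0, 0],
    [1, 0, 0, 0, 0],
    [1, 0, 0, 0, 0],
    [1, 0, 0, 0, 0],
    [1, 0, 0, -0.02, 0],
    [1, 0, 0, -0.03, 0],
    [1, 0, 0, -0.03, 0],
    [1, 0, 0, -0.03, 0],
    [0.5, -0.01, 0.03, -0.02, 0],
    [0.5, -0.01, 0.035, 0, 0],
    [0.5, -0.01, 0.035, 0, 0],
    [0.5, -0.01, 0.035, 0, 0],
    [0.5, -0.01, 0.035, 0, 0],
    [0.5, -0.01, 0.035, 0, 0],
    [0.5, -0.01, 0.035, 0, 0],
    [0.5, -0.01, 0.035, 0, 0],
    [0.5, 0, 0.035, 0, 0],
    [0.5, 0, 0, 0, 0],
  ],
)

```text
time: 11.75
position: [0.3797, -0.3223, 0.2054]
eef_rot: [3.14, 0.0, -0.057]
wrist_force: [-0.3, 0.4, -0.7]
width: 0.0468
finger_force: 0.0
```

```bash
python3 - <<'E'
from h import *
t=grab('top')
for c in('red','yellow','green','blue'):
    b=blob(t,c,(280,225,374,275));print(c,b[0],b[1])
    a=b[0][1];print(np.round(onz(t,*a,.023),4)); x,y,w,h=b[0][2]
    print(' corners z.023',np.round(onz(t,x,y,.023)[:2],3),np.round(onz(t,x+w,y+h,.023)[:2],3))
s=grab('scene')
for c in('yellow','green','blue'): print(c,blob(t,c,(395,265,450,330))[:2],blob(s,c,(165,225,240,290))[:3])
a=t['frame'][200:330,260:450,::-1];cv2.imwrite('pics/c6.png',cv2.resize(a,None,fx=4,fy=4,interpolation=3))
E
python3 go.py .374 -.321 .066 0
```

```text
red (387, [291.9, 248.6], [281, 237, 21, 24]) (36, [293.3, 233.9], [285, 233, 17, 4])
[0.5475 0.0805 0.023 ]
 corners z.023 [0.582 0.113] [0.511 0.05 ]
yellow (389, [313.7, 250.2], [304, 239, 20, 24]) (39, [314.2, 235.3], [306, 234, 18, 3])
[0.5432 0.0159 0.023 ]
 corners z.023 [0.576 0.045] [ 0.506 -0.015]
green (350, [335.8, 251.0], [327, 240, 18, 24]) (23, [336.0, 236.6], [329, 236, 16, 2])
[ 0.5413 -0.0495  0.023 ]
 corners z.023 [ 0.574 -0.023] [ 0.503 -0.077]
blue (382, [357.8, 252.9], [349, 242, 19, 24]) (36, [359.4, 238.1], [351, 237, 17, 4])
[ 0.5361 -0.1145  0.023 ]
 corners z.023 [ 0.568 -0.088] [ 0.498 -0.145]
yellow [(38, [431.5, 299.6], [426, 297, 11, 6]), (17, [420.6, 299.4], [419, 294, 6, 12])] [(124, [191.4, 242.1], [186, 235, 12, 15]), (24, [201.5, 256.3], [199, 252, 6, 9]), (1, [236.0, 289.0], [236, 289, 1, 1])]
green [(65, [412.0, 277.5], [407, 274, 10, 8]), (2, [402.5, 271.5], [402, 271, 2, 2])] [(117, [220.0, 249.7], [215, 243, 11, 14]), (42, [224.8, 265.9], [217, 261, 15, 8])]
blue [(2009, [417.9, 290.7], [395, 265, 55, 59])] [(2000, [207.3, 262.1], [172, 231, 68, 59])]
t 11.85 pos [ 0.3813 -0.3171  0.2052] rpy [-3.141  0.    -0.052] F [0.3 1.1 0.8] w 0.0471 0.0
turn -0.052 shift [-0.0071  0.0043  0.1392] after turn [-0.0073  0.0039  0.1392]
```

View pics/c6.png

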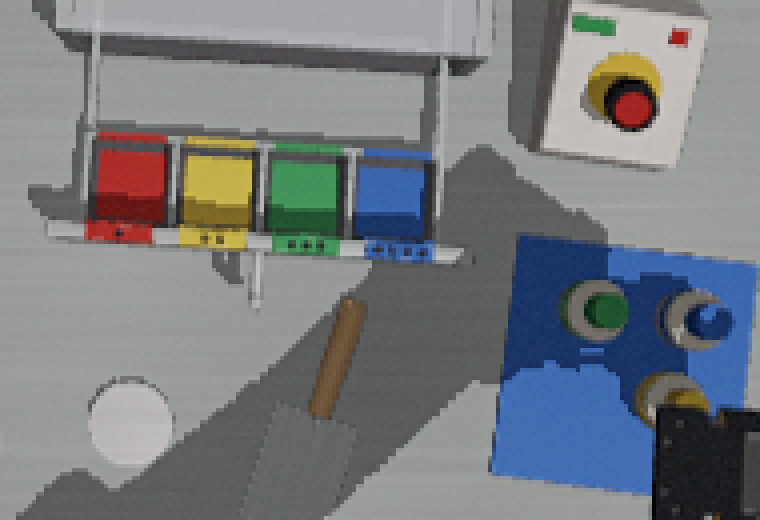

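The yellow bottle has been knocked: its cap is now partly hidden behind the gripper at crop (688,402). Green and blue are unchanged at crop (606,309) and (710,320). Pockets are as predicted; I'll recompute yellow from the scene view.

```bash
python3 - <<'E'
from h import *
s=grab('scene');t=grab('top')
for p in [(184.4,236.8),(191.4,242.1)]: print(onz(s,*p,.082))
print(onz(t,260+672/4,200+400/4,.054), 'shoulder')
E
```

```text
[ 0.36919526 -0.32129632  0.082     ]
[ 0.39782167 -0.31189891  0.082     ]
[ 0.40157767 -0.31268347  0.054     ] shoulder
```

Call:
arm_command(
  commands=[
    [0.5, 0.01, -0.003, 0.01, 0],
    [0.5, 0.009, -0.003, 0.01, 0],
    [0.5, 0, 0, 0.02, 0],
    [0.5, 0, 0, 0.02, 0],
    [0.5, 0, 0, 0.02, 0],
    [0.5, 0, 0, 0.02, 0],
    [0.5, 0, 0, 0.015, 0],
    [0.5, 0, 0, 0.015, 0],
    [0.5, 0, 0, 0.009, 0],
    [0.5, 0, 0, 0, 0],
    [0, 0, 0, 0, 0],
    [0, 0, 0, 0, 0],
    [0, 0, 0, 0, 0],
    [0, 0, 0, 0, 0],
    [0, 0, 0, 0, 0],
    [0, 0, 0, 0, 0],
  ],
)

```text
time: 13.28
position: [0.4014, -0.3117, 0.067]
eef_rot: [3.141, -0.001, -0.05]
wrist_force: [-0.0, -0.6, 4.3]
width: 0.0253
finger_force: 30.0
```

```bash
python3 go.py .556 .0145 .24 -.058
```

```text
t 13.28 pos [ 0.4014 -0.3117  0.067 ] rpy [ 3.141e+00 -1.000e-03 -5.000e-02] F [-0.  -0.6  4.3] w 0.0253 30.0
turn 0.008 shift [ 0.1382 -0.3335 -0.1731] after turn [ 0.1356 -0.3345 -0.1731]
```

Call:
arm_command(
  commands=[
    [0, 0, 0, -0.02, 0],
    [0, 0, 0, -0.03, 0],
    [0, 0, 0, -0.03, 0],
    [0, 0, 0, -0.03, 0],
    [0, 0, 0, -0.03, 0],
    [0, 0, 0, -0.03, 0.008],
    [0, 0.006, -0.015, 0, 0],
    [0, 0.012, -0.03, 0, 0],
    [0, 0.012, -0.03, 0, 0],
    [0, 0.012, -0.03, 0, 0],
    [0, 0.012, -0.03, 0, 0],
    [0, 0.012, -0.03, 0, 0],
    [0, 0.012, -0.03, 0, 0],
    [0, 0.012, -0.03, 0, 0],
    [0, 0.012, -0.03, 0, 0],
    [0, 0.012, -0.03, 0, 0],
    [0, 0.012, -0.03, 0, 0],
    [0, 0.01, -0.018, 0, 0],
    [0, 0, 0, 0, 0],
    [0, 0, 0, 0, 0],
  ],
)

```text
time: 14.95
position: [0.5562, 0.014, 0.2362]
eef_rot: [-3.141, 0.001, -0.056]
wrist_force: [-0.4, -1.1, -2.0]
width: 0.0255
finger_force: 30.0
```

```bash
python3 go.py .556 .0145 .088 -.058
```

```text
t 14.95 pos [0.5562 0.014  0.2362] rpy [-3.141e+00  1.000e-03 -5.600e-02] F [-0.4 -1.1 -2. ] w 0.0255 30.0
turn 0.002 shift [-1.000e-04 -5.000e-04  1.482e-01] after turn [-1.000e-04 -5.000e-04  1.482e-01]
```

Call:
arm_command(
  commands=[
    [0, 0, 0, 0.025, 0],
    [0, 0, 0, 0.025, 0],
    [0, 0, 0, 0.025, 0],
    [0, 0, 0, 0.025, 0],
    [0, 0, 0, 0.02, 0],
    [0, 0, 0, 0.015, 0],
    [0, 0, 0, 0.008, 0],
    [0, 0, 0, 0.005, 0],
    [0, 0, 0, 0, 0],
  ],
)

```text
time: 15.7
position: [0.5559, 0.0125, 0.0881]
eef_rot: [3.141, 0.001, -0.059]
wrist_force: [0.0, -0.1, -0.8]
width: 0.0258
finger_force: 30.0
```

Call:
arm_command(
  commands=[
    [0, 0, 0, 0.002, 0],
    [0.5, 0, 0, 0, 0],
    [0.5, 0, 0, 0, 0],
    [0.5, 0, 0, 0, 0],
    [0.5, 0, 0, 0, 0],
    [0.5, 0, 0, -0.02, 0],
    [0.5, 0, 0, -0.03, 0],
    [0.5, 0, 0, -0.03, 0],
    [0.5, 0, 0, -0.03, 0],
    [0.5, 0, 0, -0.01, 0],
  ],
)

```text
time: 16.53
position: [0.5576, 0.0134, 0.2108]
eef_rot: [-3.141, -0.005, -0.058]
wrist_force: [0.9, 0.2, 0.9]
width: 0.047
finger_force: 0.0
```

```bash
python3 - <<'E'
from h import *
t=grab('top');s=grab('scene')
print(blob(s,'yellow',(300,180,360,260)));print('g',blob(t,'green',(395,265,450,330))[0],blob(s,'green',(165,225,240,290))[0])
a=s['frame'][180:290,180:370,::-1];b=t['frame'][190:330,260:450,::-1]
cv2.imwrite('pics/c7.png',np.hstack([cv2.resize(a,(400,232)),cv2.resize(b,(400,295))[:232]]))
E
python3 go.py .466 -.256 .067 -.058
```

```text
[(133, [318.5, 211.5], [310, 205, 18, 14]), (128, [323.8, 225.1], [319, 218, 10, 15]), (89, [326.2, 242.1], [316, 236, 22, 12])]
g (64, [411.9, 277.4], [408, 274, 9, 8]) (119, [220.1, 249.5], [215, 243, 11, 15])
t 16.63 pos [0.5572 0.0131 0.2086] rpy [-3.142 -0.004 -0.058] F [-0.   0.5 -0.8] w 0.0469 0.0
turn -0.0 shift [-0.0759  0.274   0.1413] after turn [-0.076   0.274   0.1413]
```

View pics/c7.png

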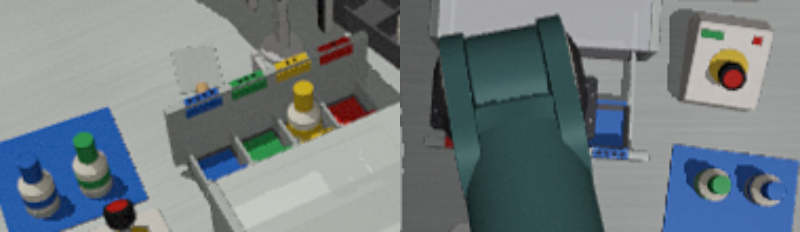

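Yellow stands upright in its pocket (left half, cap at (303,90)). Green is next.

Call:
arm_command(
  commands=[
    [0.5, -0.0076, 0.0274, 0, 0],
    [0.5, -0.0076, 0.0274, 0, 0],
    [0.5, -0.0076, 0.0274, 0, 0],
    [0.5, -0.0076, 0.0274, 0, 0],
    [0.5, -0.0076, 0.0274, 0, 0],
    [0.5, -0.0076, 0.0274, 0, 0],
    [0.5, -0.0076, 0.0274, 0, 0],
    [0.5, -0.0076, 0.0274, 0, 0],
    [0.5, -0.0076, 0.0274, 0, 0],
    [0.5, -0.0076, 0.0274, 0, 0],
    [0.5, 0, 0, 0, 0],
    [0.5, 0, 0, 0, 0],
  ],
)

```text
time: 17.63
position: [0.4633, -0.257, 0.2051]
eef_rot: [-3.141, 0.002, -0.061]
wrist_force: [0.3, -0.6, -0.9]
width: 0.0471
finger_force: 0.0
```

```bash
python3 go.py .466 -.256 .067 -.058
```

```text
t 17.63 pos [ 0.4633 -0.257   0.2051] rpy [-3.141e+00  2.000e-03 -6.100e-02] F [ 0.3 -0.6 -0.9] w 0.0471 0.0
turn -0.003 shift [ 0.0029 -0.0011  0.1381] after turn [ 0.0029 -0.0011  0.1381]
```

Call:
arm_command(
  commands=[
    [0.5, 0.003, -0.001, 0.02, 0],
    [0.5, 0, 0, 0.02, 0],
    [0.5, 0, 0, 0.02, 0],
    [0.5, 0, 0, 0.02, 0],
    [0.5, 0, 0, 0.02, 0],
    [0.5, 0, 0, 0.015, 0],
    [0.5, 0, 0, 0.015, 0],
    [0.5, 0, 0, 0.008, 0],
    [0.5, 0, 0, 0, 0],
    [0, 0, 0, 0, 0],
    [0, 0, 0, 0, 0],
    [0, 0, 0, 0, 0],
    [0, 0, 0, 0, 0],
    [0, 0, 0, 0, 0],
    [0, 0, 0, 0, 0],
  ],
)

```text
time: 18.88
position: [0.4677, -0.2554, 0.0689]
eef_rot: [3.141, -0.001, -0.058]
wrist_force: [0.2, -0.6, 5.1]
width: 0.0254
finger_force: 30.0
```

```bash
python3 go.py .552 -.0495 .238 -.058
```

```text
t 18.88 pos [ 0.4677 -0.2554  0.0689] rpy [ 3.141e+00 -1.000e-03 -5.800e-02] F [ 0.2 -0.6  5.1] w 0.0254 30.0
turn -0.0 shift [ 0.0723 -0.2104 -0.1691] after turn [ 0.0723 -0.2104 -0.1691]
```

Call:
arm_command(
  commands=[
    [0, 0, 0, -0.02, 0],
    [0, 0, 0, -0.03, 0],
    [0, 0, 0, -0.03, 0],
    [0, 0, 0, -0.03, 0],
    [0, 0, 0, -0.03, 0],
    [0, 0, 0, -0.03, 0],
    [0, 0.007, -0.02, 0, 0],
    [0, 0.01, -0.03, 0, 0],
    [0, 0.01, -0.03, 0, 0],
    [0, 0.01, -0.03, 0, 0],
    [0, 0.01, -0.03, 0, 0],
    [0, 0.01, -0.03, 0, 0],
    [0, 0.01, -0.03, 0, 0],
    [0, 0.005, -0.01, 0, 0],
    [0, 0, 0, 0, 0],
    [0, 0, 0, 0, 0],
  ],
)

```text
time: 20.22
position: [0.5514, -0.0499, 0.2382]
eef_rot: [3.142, 0.001, -0.058]
wrist_force: [-0.1, -1.0, -1.1]
width: 0.0255
finger_force: 29.9
```

```bash
python3 go.py .552 -.0495 .089 -.058
```

```text
t 20.22 pos [ 0.5514 -0.0499  0.2382] rpy [ 3.142e+00  1.000e-03 -5.800e-02] F [-0.1 -1.  -1.1] w 0.0255 29.9
turn 0.0 shift [ 0.0007 -0.0004  0.1492] after turn [ 0.0007 -0.0004  0.1492]
```

Call:
arm_command(
  commands=[
    [0, 0, 0, 0.025, 0],
    [0, 0, 0, 0.025, 0],
    [0, 0, 0, 0.025, 0],
    [0, 0, 0, 0.025, 0],
    [0, 0, 0, 0.02, 0],
    [0, 0, 0, 0.015, 0],
    [0, 0, 0, 0.008, 0],
    [0, 0, 0, 0.006, 0],
    [0, 0, 0, 0, 0],
  ],
)

```text
time: 20.97
position: [0.5511, -0.0506, 0.0889]
eef_rot: [3.141, 0.001, -0.059]
wrist_force: [0.2, -0.4, -1.9]
width: 0.0253
finger_force: 29.9
```

Call:
arm_command(
  commands=[
    [0, 0, 0, 0.001, 0],
    [0.5, 0, 0, 0, 0],
    [0.5, 0, 0, 0, 0],
    [0.5, 0, 0, 0, 0],
    [0.5, 0, 0, 0, 0],
    [0.5, 0, 0, -0.02, 0],
    [0.5, 0, 0, -0.03, 0],
    [0.5, 0, 0, -0.03, 0],
    [0.5, 0, 0, -0.03, 0],
    [0.5, 0, 0, -0.01, 0],
    [0.5, 0, 0, 0, 0],
  ],
)

```text
time: 21.88
position: [0.5528, -0.0498, 0.2113]
eef_rot: [3.141, -0.004, -0.058]
wrist_force: [0.7, 0.2, -0.2]
width: 0.0469
finger_force: 0.0
```

```bash
python3 - <<'E'
from h import *
t=grab('top');s=grab('scene')
print(blob(s,'yellow',(295,180,360,260)));print('g',blob(s,'green',(280,200,340,290)))
print('b',blob(s,'blue',(185,230,208,262),120),[np.round(onz(s,*c[1],.082),4) for c in blob(s,'blue',(185,230,208,262))])
h=cv2.cvtColor(t['frame'],cv2.COLOR_RGB2HSV);h=t['frame'][270:295,422:450]
cv2.imwrite('pics/c8.png',np.hstack([cv2.resize(s['frame'][180:290,180:370,::-1],(400,232)),cv2.resize(t['frame'][190:330,260:450,::-1],(400,295))[:232]]))
E
python3 go.py .459 -.327 .068 -.058
```

```text
[(125, [323.8, 225.2], [319, 218, 10, 15]), (89, [326.2, 242.1], [316, 236, 22, 12]), (78, [319.0, 213.6], [311, 209, 17, 10])]
g [(122, [302.7, 233.5], [298, 227, 10, 15]), (68, [297.9, 221.8], [290, 217, 17, 10]), (67, [305.4, 250.6], [295, 247, 22, 9])]
b [(446, [196.7, 251.4], [185, 239, 23, 23])] [array([ 0.4363, -0.3116,  0.082 ])]
t 21.98 pos [ 0.5513 -0.0499  0.208 ] rpy [ 3.141  0.    -0.058] F [ 0.4  0.4 -0.8] w 0.0467 0.0
turn -0.0 shift [-0.076   0.282   0.1401] after turn [-0.0761  0.282   0.1401]
```

View pics/c8.png

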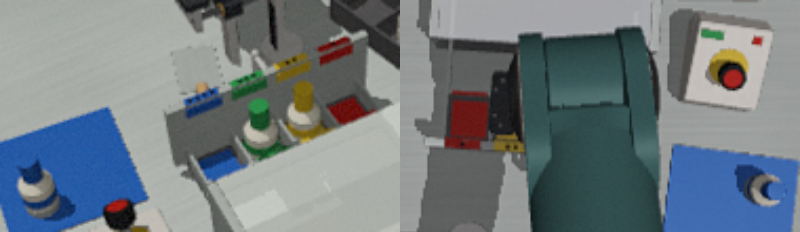

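Green and yellow stand upright in their pockets; blue is unmoved at right-half (770,190).

Call:
arm_command(
  commands=[
    [0.5, -0.0076, 0.0282, 0, 0],
    [0.5, -0.0076, 0.0282, 0, 0],
    [0.5, -0.0076, 0.0282, 0, 0],
    [0.5, -0.0076, 0.0282, 0, 0],
    [0.5, -0.0076, 0.0282, 0, 0],
    [0.5, -0.0076, 0.0282, 0, 0],
    [0.5, -0.0076, 0.0282, 0, 0],
    [0.5, -0.0076, 0.0282, 0, 0],
    [0.5, -0.0076, 0.0282, 0, 0],
    [0.5, -0.0076, 0.0282, 0, 0],
    [0.5, 0, 0, 0, 0],
    [0.5, 0, 0, 0, 0],
  ],
)

```text
time: 22.98
position: [0.458, -0.3278, 0.2067]
eef_rot: [-3.14, 0.002, -0.061]
wrist_force: [0.3, -0.1, -0.1]
width: 0.0473
finger_force: 0.0
```

```bash
python3 go.py .460 -.327 .068 -.058
```

```text
t 22.98 pos [ 0.458  -0.3278  0.2067] rpy [-3.14e+00  2.00e-03 -6.10e-02] F [ 0.3 -0.1 -0.1] w 0.0473 0.0
turn -0.003 shift [ 0.0023 -0.0007  0.1387] after turn [ 0.0023 -0.0007  0.1387]
```

Call:
arm_command(
  commands=[
    [0.5, 0.002, -0.001, 0.02, 0],
    [0.5, 0, 0, 0.02, 0],
    [0.5, 0, 0, 0.02, 0],
    [0.5, 0, 0, 0.02, 0],
    [0.5, 0, 0, 0.02, 0],
    [0.5, 0, 0, 0.015, 0],
    [0.5, 0, 0, 0.015, 0],
    [0.5, 0, 0, 0.008, 0],
    [0.5, 0, 0, 0, 0],
    [0, 0, 0, 0, 0],
    [0, 0, 0, 0, 0],
    [0, 0, 0, 0, 0],
    [0, 0, 0, 0, 0],
    [0, 0, 0, 0, 0],
    [0, 0, 0, 0, 0],
  ],
)

```text
time: 24.23
position: [0.4616, -0.3262, 0.0709]
eef_rot: [3.141, -0.001, -0.058]
wrist_force: [1.0, -0.3, 4.5]
width: 0.0256
finger_force: 29.9
```

```bash
python3 go.py .5485 -.1135 .238 -.058
```

```text
t 24.23 pos [ 0.4616 -0.3262  0.0709] rpy [ 3.141e+00 -1.000e-03 -5.800e-02] F [ 1.  -0.3  4.5] w 0.0256 29.9
turn -0.0 shift [ 0.0745 -0.2173 -0.1671] after turn [ 0.0746 -0.2173 -0.1671]
```

Call:
arm_command(
  commands=[
    [0, 0, 0, -0.02, 0],
    [0, 0, 0, -0.03, 0],
    [0, 0, 0, -0.03, 0],
    [0, 0, 0, -0.03, 0],
    [0, 0, 0, -0.03, 0],
    [0, 0, 0, -0.03, 0],
    [0, 0.007, -0.022, 0, 0],
    [0, 0.01, -0.03, 0, 0],
    [0, 0.01, -0.03, 0, 0],
    [0, 0.01, -0.03, 0, 0],
    [0, 0.01, -0.03, 0, 0],
    [0, 0.01, -0.03, 0, 0],
    [0, 0.01, -0.03, 0, 0],
    [0, 0.008, -0.015, 0, 0],
    [0, 0, 0, 0, 0],
    [0, 0, 0, 0, 0],
  ],
)

```text
time: 25.57
position: [0.5489, -0.113, 0.2403]
eef_rot: [-3.141, 0.0, -0.057]
wrist_force: [-0.4, -0.5, -2.8]
width: 0.0254
finger_force: 29.9
```

```bash
python3 go.py .5485 -.1135 .090 -.058
```

```text
t 25.57 pos [ 0.5489 -0.113   0.2403] rpy [-3.141  0.    -0.057] F [-0.4 -0.5 -2.8] w 0.0254 29.9
turn 0.001 shift [-0.0003  0.0006  0.1503] after turn [-0.0003  0.0006  0.1503]
```

Call:
arm_command(
  commands=[
    [0, 0, 0, 0.025, 0],
    [0, 0, 0, 0.025, 0],
    [0, 0, 0, 0.025, 0],
    [0, 0, 0, 0.025, 0],
    [0, 0, 0, 0.02, 0],
    [0, 0, 0, 0.015, 0],
    [0, 0, 0, 0.008, 0],
    [0, 0, 0, 0.006, 0],
    [0, 0, 0, 0, 0],
  ],
)

```text
time: 26.32
position: [0.5483, -0.1143, 0.0909]
eef_rot: [-3.142, 0.001, -0.059]
wrist_force: [0.4, 0.3, -1.0]
width: 0.0249
finger_force: 29.9
```

Call:
arm_command(
  commands=[
    [0, 0, 0, 0.001, 0],
    [0.5, 0, 0, 0, 0],
    [0.5, 0, 0, 0, 0],
    [0.5, 0, 0, 0, 0],
    [0.5, 0, 0, 0, 0],
    [0.5, 0, 0, -0.02, 0],
    [0.5, 0, 0, -0.03, 0],
    [0.5, 0, 0, -0.03, 0],
    [0.5, 0, 0, -0.03, 0],
    [0.5, 0, 0, -0.01, 0],
    [0.8, -0.02, -0.025, 0, 0],
    [0.8, -0.02, -0.025, 0, 0],
    [0.8, -0.02, -0.025, 0, 0],
    [0.8, -0.02, -0.025, 0, 0],
    [0.8, 0, 0, 0, 0],
    [0.8, 0, 0, 0, 0],
  ],
)

```text
time: 27.65
position: [0.4743, -0.0082, 0.2108]
eef_rot: [3.141, -0.001, -0.056]
wrist_force: [0.9, -0.4, -0.2]
width: 0.0753
finger_force: 0.0
```

```bash
python3 - <<'E'
from h import *
s=grab('scene')
for c in('yellow','green','blue'):
    for b in blob(s,c,(255,200,350,280)):
        print(c,b,np.round(onz(s,*b[1],.1),4))
cv2.imwrite('pics/c9.png',cv2.resize(s['frame'][160:290,180:370,::-1],None,fx=3.5,fy=3.5))
E
python3 go.py .4765 -.011 .075 -.058
```

```text
yellow (130, [318.4, 211.6], [310, 205, 18, 14]) [0.5002 0.0302 0.1   ]
yellow (125, [323.8, 225.2], [319, 218, 10, 15]) [0.5525 0.0158 0.1   ]
yellow (91, [326.2, 242.1], [316, 236, 22, 12]) [ 0.6076 -0.0106  0.1   ]
green (120, [302.7, 233.5], [298, 227, 10, 15]) [ 0.5478 -0.048   0.1   ]
green (78, [306.5, 250.8], [295, 247, 23, 9]) [ 0.6054 -0.0696  0.1   ]
green (69, [297.9, 221.8], [290, 217, 17, 10]) [ 0.5033 -0.0378  0.1   ]
blue (125, [280.9, 242.6], [276, 236, 10, 15]) [ 0.5446 -0.1129  0.1   ]
blue (84, [285.5, 259.6], [274, 254, 23, 12]) [ 0.6017 -0.1299  0.1   ]
blue (76, [276.3, 230.4], [268, 226, 18, 10]) [ 0.4995 -0.1029  0.1   ]
t 27.7 pos [ 0.4748 -0.0092  0.2107] rpy [ 3.141e+00 -1.000e-03 -5.800e-02] F [ 0.7 -0.2  0.2] w 0.0747 0.0
turn 0.0 shift [0.0017 0.0016 0.1357] after turn [0.0017 0.0016 0.1357]
```

View pics/c9.png

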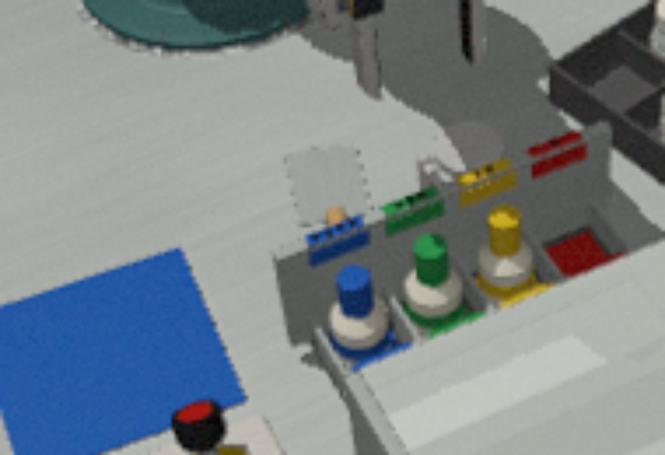

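All three bottles stand upright in their own pockets (caps at crop (353,290), (430,258), (505,232)) and the board is empty. Next I'll grip the handle.

Call:
arm_command(
  commands=[
    [0.8, 0.002, 0.002, 0.02, 0],
    [0.8, 0, 0, 0.02, 0],
    [0.8, 0, 0, 0.02, 0],
    [0.8, 0, 0, 0.02, 0],
    [0.8, 0, 0, 0.02, 0],
    [0.8, 0, 0, 0.02, 0],
    [0.8, 0, 0, 0.015, 0],
    [0.8, 0, 0, 0, 0],
    [0, 0, 0, 0, 0],
    [0, 0, 0, 0, 0],
    [0, 0, 0, 0, 0],
    [0, 0, 0, 0, 0],
    [0, 0, 0, 0, 0],
    [0, 0, 0, 0, 0],
    [0, 0, 0, 0, 0],
    [0, 0, 0, 0, 0],
    [0, 0, 0, 0, 0],
    [0, 0, 0, 0, 0],
    [0, 0, 0, 0, 0],
  ],
)

```text
time: 29.28
position: [0.4766, -0.0111, 0.0754]
eef_rot: [-3.141, 0.0, -0.058]
wrist_force: [0.9, 1.7, 0.4]
width: 0.0103
finger_force: 30.0
```

Call:
arm_command(
  commands=[
    [0, 0.002, 0, 0, 0],
    [0, 0.005, 0, 0, 0],
    [0, 0.007, 0, 0, 0],
    [0, 0.007, 0, 0, 0],
    [0, 0.007, 0, 0, 0],
    [0, 0.007, 0, 0, 0],
    [0, 0.007, 0, 0, 0],
    [0, 0.007, 0, 0, 0],
    [0, 0.007, 0, 0, 0],
    [0, 0.007, 0, 0, 0],
    [0, 0.007, 0, 0, 0],
    [0, 0.007, 0, 0, 0],
    [0, 0.007, 0, 0, 0],
    [0, 0.007, 0, 0, 0],
    [0, 0.007, 0, 0, 0],
    [0, 0.007, 0, 0, 0],
    [0, 0.005, 0, 0, 0],
    [0, 0, 0, 0, 0],
  ],
)

```text
time: 30.78
position: [0.5878, -0.0175, 0.0755]
eef_rot: [-3.141, -0.001, -0.058]
wrist_force: [1.0, 3.8, 2.8]
width: 0.0105
finger_force: 30.0
```

Still gripped at 111 mm; I'll push on gently until the force shows the home stop.

Call:
arm_command(
  commands=[
    [0, 0.003, 0, 0, 0],
    [0, 0.003, 0, 0, 0],
    [0, 0.003, 0, 0, 0],
    [0, 0.003, 0, 0, 0],
    [0, 0.003, 0, 0, 0],
    [0, 0.002, 0, 0, 0],
    [0, 0, 0, 0, 0],
  ],
)

```text
time: 31.37
position: [0.6041, -0.0185, 0.0755]
eef_rot: [-3.141, -0.001, -0.058]
wrist_force: [0.4, 4.8, 1.8]
width: 0.0103
finger_force: 30.0
```

Call:
arm_command(
  commands=[
    [0, 0.002, 0, 0, 0],
    [0, 0.002, 0, 0, 0],
    [0, 0, 0, 0, 0],
  ],
)

```text
time: 31.62
position: [0.6065, -0.0186, 0.0754]
eef_rot: [3.142, 0.003, -0.058]
wrist_force: [-11.8, 4.9, 13.9]
width: 0.0109
finger_force: 30.0
```

Call:
arm_command(
  commands=[
    [0, 0.001, 0, 0, 0],
    [0, 0.001, 0, 0, 0],
    [0, 0, 0, 0, 0],
  ],
)

```text
time: 31.87
position: [0.6071, -0.0187, 0.0752]
eef_rot: [3.141, 0.005, -0.058]
wrist_force: [-20.6, 7.1, 18.4]
width: 0.0106
finger_force: 30.0
```

Call:
arm_command(
  commands=[
    [0, -0.002, 0, 0, 0],
    [1, 0, 0, 0, 0],
    [1, 0, 0, 0, 0],
    [1, 0, 0, 0, 0],
    [1, 0, 0, 0, 0],
    [1, 0, 0, 0, 0],
    [1, 0, 0, 0, 0],
    [1, 0, 0, -0.02, 0],
    [1, 0, 0, -0.03, 0],
    [1, 0, 0, -0.03, 0],
    [1, 0, 0, -0.03, 0],
    [1, 0, 0, -0.03, 0],
  ],
)

```text
time: 32.87
position: [0.6072, -0.019, 0.217]
eef_rot: [-3.142, 0.0, -0.058]
wrist_force: [-0.6, 0.5, -0.1]
width: 0.0806
finger_force: 0.0
```

```bash
python3 - <<'E'
from h import *
t=grab('top');s=grab('scene')
rt=[b for b in blob(t,'red',(405,215,430,240)) if b[0]>30][0]; rs=[b for b in blob(s,'red',(225,265,250,290))if b[0]>20][0]
p,e=tri(t,rt[1],s,rs[1]);print(rt,rs,p,e)
y=blob(t,'yellow',(400,205,430,235))[0],blob(s,'yellow',(225,280,255,305))[0];print(y)
for p in [(564,6),(703,20),(536,150),(676,170)]:print(np.round(onz(t,260+p[0]/4,200+p[1]/4,.11 if p[1]<50 else .062),4))
E
python3 go.py .605 -.268 .2 -.1
```

```text
(72, [417.6, 227.0], [413, 223, 10, 9]) (46, [235.2, 277.4], [230, 275, 11, 6]) [ 0.60457563 -0.26843871  0.12771246] 0.0019512787099889282
((133, [414.5, 219.1], [407, 213, 18, 16]), (134, [240.1, 293.5], [230, 288, 21, 11]))
[ 0.677  -0.2276  0.11  ]
[ 0.6677 -0.3241  0.11  ]
[ 0.5797 -0.2153  0.062 ]
[ 0.566  -0.3155  0.062 ]
t 32.97 pos [ 0.6095 -0.0188  0.2203] rpy [-3.142 -0.007 -0.058] F [ 0.3 -0.4 -0.6] w 0.0882 0.0
turn 0.042 shift [0.0099 0.249  0.0204] after turn [0.0203 0.2484 0.0204]
```

Call:
arm_command(
  commands=[
    [1, 0, 0, 0, 0.052],
    [1, 0.002, 0.025, 0, 0],
    [1, 0.002, 0.025, 0, 0],
    [1, 0.003, 0.025, 0, 0],
    [1, 0.003, 0.025, 0, 0],
    [1, 0.003, 0.025, 0, 0],
    [1, 0.003, 0.025, 0, 0],
    [1, 0.003, 0.025, 0, 0],
    [1, 0.003, 0.025, 0, 0],
    [1, 0.003, 0.025, 0, 0],
    [1, 0.003, 0.025, 0, 0],
    [1, 0, 0, 0, 0],
    [1, 0, 0, 0, 0],
  ],
)

```text
time: 34.05
position: [0.6072, -0.2718, 0.2145]
eef_rot: [-3.142, 0.001, -0.112]
wrist_force: [0.2, 1.0, -0.3]
width: 0.0939
finger_force: 0.0
```

```bash
python3 go.py .6085 -.269 .101 -.11;  python3 - <<'E'
from h import *
s=grab('scene');t=grab('top')
b=s['frame'][180:340,180:400,::-1];a=t['frame'][110:270,260:460,::-1]
cv2.imwrite('pics/c10.png',np.hstack([cv2.resize(b,(400,291)),cv2.resize(a,(364,291))]))
E
```

```text
t 34.05 pos [ 0.6072 -0.2718  0.2145] rpy [-3.142e+00  1.000e-03 -1.120e-01] F [ 0.2  1.  -0.3] w 0.0939 0.0
turn -0.002 shift [ 0.0011 -0.0029  0.1135] after turn [ 0.0011 -0.0029  0.1135]
```

View pics/c10.png

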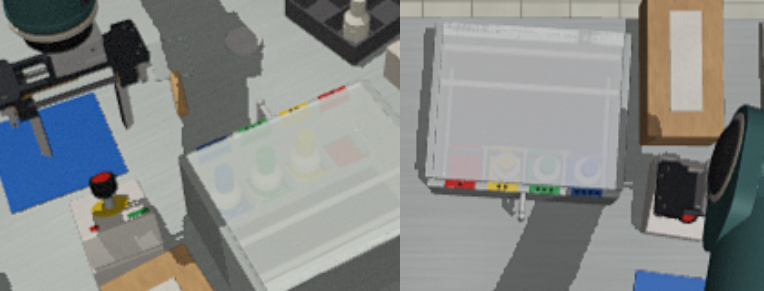

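The tray is flush home with the three bottles upright inside, and the gripper is poised over the knob. Going down to grip it.

Call:
arm_command(
  commands=[
    [1, 0.001, -0.003, 0.02, 0],
    [1, 0, 0, 0.02, 0],
    [1, 0, 0, 0.02, 0],
    [1, 0, 0, 0.02, 0],
    [1, 0, 0, 0.015, 0],
    [1, 0, 0, 0.01, 0],
    [1, 0, 0, 0.009, 0],
    [1, 0, 0, 0, 0],
    [0, 0, 0, 0, 0],
    [0, 0, 0, 0, 0],
    [0, 0, 0, 0, 0],
    [0, 0, 0, 0, 0],
    [0, 0, 0, 0, 0],
    [0, 0, 0, 0, 0],
    [0, 0, 0, 0, 0],
    [0, 0, 0, 0, 0],
    [0, 0, 0, 0, 0],
  ],
)

```text
time: 35.57
position: [0.609, -0.2679, 0.1015]
eef_rot: [3.141, 0.0, -0.11]
wrist_force: [-2.1, -14.8, 2.3]
width: 0.0375
finger_force: 8.4
```

Call:
arm_command(
  commands=[
    [0, 0, 0, 0, 0],
    [0, 0, 0, 0, 0],
    [0, 0, 0, 0, 0],
    [0, 0, 0, 0, 0],
  ],
)

```text
time: 35.9
position: [0.6088, -0.2691, 0.1015]
eef_rot: [3.14, -0.0, -0.111]
wrist_force: [-0.0, -6.7, -0.1]
width: 0.0348
finger_force: 30.0
```

Call:
arm_command(
  commands=[
    [0, -0.0011, 0, -0.0022, 0],
    [0, -0.0011, 0, -0.0022, 0],
    [0, -0.0011, 0, -0.0023, 0],
    [0, -0.0011, 0, -0.0023, 0],
    [0, -0.0011, 0, -0.0022, 0],
    [0, -0.0011, 0, -0.0023, 0],
    [0, -0.0011, 0, -0.0022, 0],
    [0, -0.0011, 0, -0.0023, 0],
    [0, -0.0011, 0, -0.0022, 0],
    [0, -0.0011, 0, -0.0023, 0],
    [0, 0, 0, 0, 0],
  ],
)

```text
time: 36.82
position: [0.5981, -0.2676, 0.124]
eef_rot: [3.14, -0.001, -0.111]
wrist_force: [0.2, -4.1, -0.5]
width: 0.0348
finger_force: 30.0
```

Call:
arm_command(
  commands=[
    [0, -0.001, 0, -0.002, 0],
    [0, 0, 0, 0, 0],
  ],
)

```text
time: 36.98
position: [0.5974, -0.2675, 0.1246]
eef_rot: [3.141, -0.001, -0.111]
wrist_force: [11.4, -8.9, -22.9]
width: 0.035
finger_force: 30.0
```

Call:
arm_command(
  commands=[
    [0, -0.0004, 0, -0.0009, 0],
    [0, 0, 0, 0, 0],
    [0, 0, 0, 0, 0],
    [0, 0, 0, 0, 0],
    [0, 0, 0, 0, 0],
    [0, 0, 0, 0, 0],
    [0, 0, 0, 0, 0],
    [0, 0, 0, 0, 0],
    [0, 0, 0, 0, 0],
    [0, 0, 0, 0, 0],
    [0, 0, 0, 0, 0],
    [0, 0, 0, 0, 0],
    [0, 0, 0, 0, 0],
    [0, 0, 0, 0, 0],
    [0, 0, 0, 0, 0],
    [0, 0, 0, 0, 0],
    [0, 0, 0, 0, 0],
    [0, 0, 0, 0, 0],
    [0, 0, 0, 0, 0],
    [0, 0, 0, 0, 0],
  ],
)

```text
time: 38.65
position: [0.597, -0.2675, 0.1249]
eef_rot: [3.141, -0.001, -0.111]
wrist_force: [16.4, -10.7, -30.2]
width: 0.0348
finger_force: 30.0
```

```bash
python3 - <<'E'
from h import *
s=grab('scene')
b=s['frame'][180:340,180:400,::-1]
cv2.imwrite('pics/c11.png',cv2.resize(b,None,fx=2.5,fy=2.5))
E
```

```text
(no output)
```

View pics/c11.png

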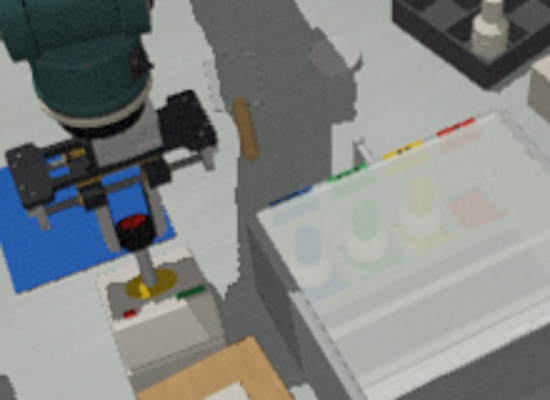

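Call:
arm_command(
  commands=[
    [0, 0, 0, 0, 0],
    [0, 0, 0, 0, 0],
    [0, 0, 0, 0, 0],
    [0, 0, 0, 0, 0],
    [0, 0, 0, 0, 0],
    [0, 0, 0, 0, 0],
    [0, 0, 0, 0, 0],
    [0, 0, 0, 0, 0],
    [0, 0, 0, 0, 0],
    [0, 0, 0, 0, 0],
    [0, 0, 0, 0, 0],
    [0, 0, 0, 0, 0],
    [0, 0, 0, 0, 0],
    [0, 0, 0, 0, 0],
    [0, 0, 0, 0, 0],
    [0, 0, 0, 0, 0],
    [0, 0, 0, 0, 0],
    [0, 0, 0, 0, 0],
    [0, 0, 0, 0, 0],
    [0, 0, 0, 0, 0],
  ],
)

```text
time: 40.37
position: [0.597, -0.2675, 0.1249]
eef_rot: [3.141, -0.001, -0.111]
wrist_force: [16.9, -11.2, -29.7]
width: 0.035
finger_force: 30.0
```

Call:
arm_command(
  commands=[
    [0, 0, 0, 0, 0],
    [0, 0, 0, 0, 0],
    [0, 0, 0, 0, 0],
    [0, 0, 0, 0, 0],
    [0, 0, 0, 0, 0],
    [0, 0, 0, 0, 0],
    [0, 0, 0, 0, 0],
    [0, 0, 0, 0, 0],
    [0, 0, 0, 0, 0],
    [0, 0, 0, 0, 0],
    [0, 0, 0, 0, 0],
    [0, 0, 0, 0, 0],
    [0, 0, 0, 0, 0],
    [0, 0, 0, 0, 0],
    [0, 0, 0, 0, 0],
    [0, 0, 0, 0, 0],
    [0, 0, 0, 0, 0],
    [0, 0, 0, 0, 0],
    [0, 0, 0, 0, 0],
    [0, 0, 0, 0, 0],
  ],
)

```text
time: 42.03
position: [0.597, -0.2675, 0.1249]
eef_rot: [3.141, -0.001, -0.111]
wrist_force: [16.3, -10.6, -30.4]
width: 0.0348
finger_force: 30.0
```

Call:
arm_command(
  commands=[
    [0, 0, 0, 0, 0],
    [0, 0, 0, 0, 0],
    [0, 0, 0, 0, 0],
    [0, 0, 0, 0, 0],
    [0, 0, 0, 0, 0],
    [0, 0, 0, 0, 0],
    [0, 0, 0, 0, 0],
    [0, 0, 0, 0, 0],
    [0, 0, 0, 0, 0],
    [0, 0, 0, 0, 0],
    [0, 0, 0, 0, 0],
    [0, 0, 0, 0, 0],
    [0, 0, 0, 0, 0],
    [0, 0, 0, 0, 0],
    [0, 0, 0, 0, 0],
    [0, 0, 0, 0, 0],
    [0, 0, 0, 0, 0],
    [0, 0, 0, 0, 0],
    [0, 0, 0, 0, 0],
    [0, 0, 0, 0, 0],
  ],
)

```text
time: 43.7
position: [0.597, -0.2675, 0.1249]
eef_rot: [3.141, -0.001, -0.111]
wrist_force: [16.6, -10.5, -30.3]
width: 0.0352
finger_force: 30.0
```

Call:
arm_command(
  commands=[
    [0, 0, 0, 0, 0],
    [0, 0, 0, 0, 0],
    [0, 0, 0, 0, 0],
    [0, 0, 0, 0, 0],
    [0, 0, 0, 0, 0],
    [0, 0, 0, 0, 0],
    [0, 0, 0, 0, 0],
    [0, 0, 0, 0, 0],
    [0, 0, 0, 0, 0],
    [0, 0, 0, 0, 0],
    [0, 0, 0, 0, 0],
    [0, 0, 0, 0, 0],
    [0, 0, 0, 0, 0],
    [0, 0, 0, 0, 0],
    [0, 0, 0, 0, 0],
    [0, 0, 0, 0, 0],
    [0, 0, 0, 0, 0],
    [0, 0, 0, 0, 0],
    [0, 0, 0, 0, 0],
    [0, 0, 0, 0, 0],
  ],
)

```text
time: 45.37
position: [0.597, -0.2675, 0.1249]
eef_rot: [3.141, -0.001, -0.111]
wrist_force: [16.7, -11.1, -30.5]
width: 0.0351
finger_force: 30.0
```

Call:
arm_command(
  commands=[
    [0, 0, 0, 0, 0],
    [0, 0, 0, 0, 0],
    [0, 0, 0, 0, 0],
    [0, 0, 0, 0, 0],
    [0, 0, 0, 0, 0],
    [0, 0, 0, 0, 0],
    [0, 0, 0, 0, 0],
    [0, 0, 0, 0, 0],
    [0, 0, 0, 0, 0],
    [0, 0, 0, 0, 0],
    [0, 0, 0, 0, 0],
    [0, 0, 0, 0, 0],
    [0, 0, 0, 0, 0],
    [0, 0, 0, 0, 0],
    [0, 0, 0, 0, 0],
    [0, 0, 0, 0, 0],
    [0, 0, 0, 0, 0],
    [0, 0, 0, 0, 0],
    [0, 0, 0, 0, 0],
    [0, 0, 0, 0, 0],
  ],
)

```text
time: 47.03
position: [0.597, -0.2675, 0.1249]
eef_rot: [3.141, -0.001, -0.111]
wrist_force: [16.7, -10.8, -29.7]
width: 0.0348
finger_force: 30.0
```

Call:
arm_command(
  commands=[
    [0, 0, 0, 0, 0],
    [0, 0, 0, 0, 0],
    [0, 0, 0, 0, 0],
    [0, 0, 0, 0, 0],
    [0, 0, 0, 0, 0],
    [0, 0, 0, 0, 0],
    [0, 0, 0, 0, 0],
    [0, 0, 0, 0, 0],
    [0, 0, 0, 0, 0],
    [0, 0, 0, 0, 0],
    [0, 0, 0, 0, 0],
    [0, 0, 0, 0, 0],
    [0, 0, 0, 0, 0],
    [0, 0, 0, 0, 0],
    [0, 0, 0, 0, 0],
    [0, 0, 0, 0, 0],
    [0, 0, 0, 0, 0],
    [0, 0, 0, 0, 0],
    [0, 0, 0, 0, 0],
    [0, 0, 0, 0, 0],
  ],
)

```text
time: 48.7
position: [0.597, -0.2675, 0.1249]
eef_rot: [3.141, -0.001, -0.111]
wrist_force: [16.2, -10.8, -30.9]
width: 0.0344
finger_force: 30.0
```

The knob is clearly out (head raised on its stem at crop (135,235)). It has been on for about 12 s, so I'll push it in.

Call:
arm_command(
  commands=[
    [0, 0, 0, 0, 0],
    [0, 0, 0, 0, 0],
    [0, 0, 0, 0, 0],
    [0, 0, 0, 0, 0],
    [0, 0, 0, 0, 0],
    [0, 0, 0, 0, 0],
    [0, 0.0011, 0, 0.0023, 0],
    [0, 0.0011, 0, 0.0023, 0],
    [0, 0.0011, 0, 0.0023, 0],
    [0, 0.0011, 0, 0.0023, 0],
    [0, 0.0011, 0, 0.0023, 0],
    [0, 0.0011, 0, 0.0023, 0],
    [0, 0.0011, 0, 0.0023, 0],
    [0, 0.0011, 0, 0.0023, 0],
    [0, 0.0011, 0, 0.0023, 0],
    [0, 0.0011, 0, 0.0023, 0],
    [0, 0.0011, 0, 0.0023, 0],
    [0, 0, 0, 0, 0],
  ],
)

```text
time: 50.2
position: [0.6082, -0.2691, 0.1019]
eef_rot: [3.14, 0.001, -0.111]
wrist_force: [-4.5, -4.8, 5.6]
width: 0.0347
finger_force: 30.0
```

Call:
arm_command(
  commands=[
    [0, 0.0009, 0, 0.0018, 0],
    [0, 0, 0, 0, 0],
  ],
)

```text
time: 50.37
position: [0.6088, -0.2692, 0.1014]
eef_rot: [3.14, 0.001, -0.112]
wrist_force: [-15.1, -1.9, 24.5]
width: 0.0351
finger_force: 30.0
```

Call:
arm_command(
  commands=[
    [0, 0.0004, 0, 0.0009, 0],
    [0, 0, 0, 0, 0],
    [1, 0, 0, 0, 0],
    [1, 0, 0, 0, 0],
    [1, 0, 0, 0, 0],
    [1, 0, 0, 0, 0],
    [1, 0, 0, 0, 0],
    [1, 0, 0, 0, 0],
    [1, 0, 0, -0.02, 0],
    [1, 0, 0, -0.03, 0],
    [1, 0, 0, -0.03, 0],
    [1, 0, 0, -0.03, 0],
    [1, -0.02, 0, -0.02, 0],
    [1, -0.03, 0, 0, 0],
    [1, -0.03, 0, 0, 0],
    [1, -0.03, 0, 0, 0],
    [1, -0.03, 0, 0, 0],
    [1, 0, 0, 0, 0],
    [1, 0, 0, 0, 0],
  ],
)

```text
time: 51.95
position: [0.4701, -0.2526, 0.2294]
eef_rot: [3.141, -0.001, -0.111]
wrist_force: [-0.2, 0.6, 0.6]
width: 0.0939
finger_force: 0.0
```

```bash
python3 - <<'E'
from h import *
s=grab('scene');t=grab('top')
print(blob(t,'red',(405,215,430,240)),blob(s,'red',(225,265,250,290)))
b=s['frame'][140:340,150:450,::-1];a=t['frame'][100:340,250:510,::-1]
cv2.imwrite('pics/c12.png',np.hstack([cv2.resize(b,(420,280)),cv2.resize(a,(303,280))]))
E
```

```text
[(72, [417.6, 227.0], [413, 223, 10, 9])] [(47, [235.1, 277.4], [230, 275, 11, 6])]
```

View pics/c12.png

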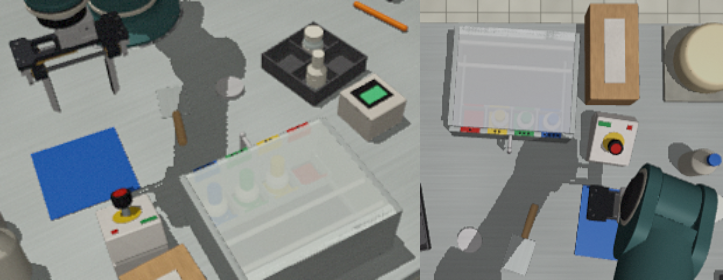

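The knob is back exactly where it started (red face at (417.6,227.0)), the tray is flush and the bottles are upright. Everything else looks undisturbed.

```bash
python3 -c "
from station import bot
print(bot.sign_off())"
```

```text
the job is handed in; nothing more can be done
None
```

The yellow, green and blue bottles stand upright in their own pockets (red was absent), the tray is fully home, the lamp was on for about 12 s and its knob is pushed back in, and the job is handed in at about 52 s, with no verdict shown.

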